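# Seat the guard interlock key and set the grinder's speed lever

## Robot

A 6-joint arm with a two-finger parallel gripper is mounted at the origin on the work surface. World frame = base frame: x ahead of the robot, y to its left, z up, the work surface at z = 0. Lengths are in m, angles in degrees, forces in N, time in s.
With the tool pointing down it reaches from about 0.375 to 0.9 m from the base axis. Payload 3.1 kg.
Tool frame: the origin (TCP) lies on the centre line of the jaws, within the pads' length; the fingertips stand 25 mm ahead of it and the grasp point (between the pads) lies 6 mm ahead of it; z points along the fingers, y is the line along which they close (so a half turn about z gives the same grasp; the last joint's range is limited). The gripper opens to 87 mm and grips with 3 to 60 N. Pads are 19 mm wide; open, the fingers measure 117 mm over their backs; the gripper's body (75 mm by 190 mm) begins 51 mm behind the grasp point.
Start: joints at [-85.514, 30.224, 82.088, -0, 67.689, -10.227], TCP at [0.159, -0.604, 0.248] pointing down, gripper open.
Joint ranges: [-176.69, 176.69], [-43.24, 126.21], [12.49, 139.97], [-82, 262], [0, 151.66], [-163.58, 163.58]. Speed limits (degrees/s): [159.86, 159.86, 180, 180, 180, 180].

## Interface

Orientations are given as a 3x3 rotation matrix whose columns are the frame's x, y, z axes.
In Python, from rig import bot, cams, models gives the robot as it stands. The module is installed in compiled form; this text tells all that it offers.
- The arm moves only by the shell command python3 -m handwheel 'ROWS' [OPENING]. ROWS is JSON, a list of rows, each a list of 6 numbers: the shift along the world's x, y, z each as a share of 1 m, from -1 to 1, then the turn, a rotation vector about the world's x, y, z each as a share of 2 rad, from -1 to 1. In form: [[dx, dy, dz, wx, wy, wz], ...]. A call has exactly 8 rows; each row is the pose to reach, as a shift and turn from the pose commanded when the call began; what a row does not reach only later rows make up. A row lasts 1/12 s, in which the tool goes at most 41.7 mm and 7.16 degrees, less where a joint would pass 70% of its speed; a pose out of reach is approached as far as the arm can. A call with a number of a shift or a turn outside -1 to 1 is refused whole. A call with a gripper value outside its range is refused whole. OPENING is the opening, from -1 (shut) to 1 (fully open), so that 0 is half open, set as the call begins (- or left out, the last holds). The fingers move at their own pace and stop on an object; the grip force is fixed at half the most. Time passes only in rows, so rows that repeat a pose let the fingers close, or fill a call up. It gives the time, the measured TCP pose, the force, the opening and the grip force at its end, in the units of the state.
- bot.read_state(): the state, without advancing time (a new reading comes with each control period).
- cams.capture(name): name is "scene" or "top" or "wrist"; returns (picture, depth): 384x512x3 uint8, blue, green, red; 384x512 float32, m along the optical axis (not along the pixel's ray), 0 where there is no reading.
- cams.calibration(name): a dict with "mtx" (3x3 intrinsics, pixels), "dist_coeffs" ([k1, k2, p1, p2, k3] as OpenCV has them; the pictures are not rectified), "R" (3x3) and "t" (3): a world point X has camera coordinates R X + t; the wrist camera has in their place "tool_from_camera" (4x4, takes a point from camera to tool coordinates, whose origin is the TCP and whose axes are the flange's). Camera axes: x right, y down, z forward; pixel columns grow to the right and rows downward; lengths in m; the calibration is good to about 2 mm. A picture is of the moment at which its call begins: read the wrist's pose just before it. calibration takes no time and is no camera call.
- bot.hand_in(): hands the job in; it is judged then, once.
Trained networks look in the newest picture that a camera, given by its name, has taken for a name from the list of things; names that differ only in an ending like _2 or _b are one class to them, and where a whole thing is asked for, a point or a joint stands for the part that bears it (a point fixed in the world has none). Each returns a list of dicts, best first, with "conf" (0 to 1); they miss things now and then, are a little off and sometimes report something else, mostly with a low value. They report only what shows in the picture. A call takes as long as a camera call. They do not tell look-alikes from the thing itself.
- models.spot_in(query, camera): "position" ([column, row] in pixels, amid what is visible of it).
- models.tip_of(query, camera): "position" ([column, row] in pixels: a listed point, or the origin of a listed thing).
The state is a dict: "time_s": time; "joint_positions": joint angles; "qvel": joint speeds; "tau": joint torques, N m; "position": TCP position; "tcp_rot": TCP orientation; "force": force on the tool from outside, world axes, zero at the start; "moment": the same for the moment, N m; "opening": opening from 0.0 (shut) to 1.0 (fully open); "grasp_force": force on a finger pad.
Only numpy, scipy, OpenCV 4.12 (cv2) and the standard library are available. Lean on these libraries where they do the work, as an engineer would, in place of code of your own. Each camera call takes 0.05 s, during which the arm holds its last target. There are 200 camera calls.

## Task

Get the bench grinder ready to run: draw the interlock key out of its parking cradle by its tongue, lay it down on the bench and let go, then take it by the handle and push its tongue straight into the slot of the interlock switch until it is fully home, with the handle up against the switch. After that, swing the speed lever to straight up (half speed), and leave both there. Do not shove aside the big socket standing beside the switch, the wrench, the oil bottle or the grease can.

Things in the scene. Friction and masses are not known exactly. Their poses are not given: they have to be found in the camera images.
- key_handle (a point): Centre of the interlock key's handle, half-way up: a black plastic block 90 mm long (x), 32 mm wide (y), 30 mm tall (z). A flat steel tongue stands on edge out of the middle of its +x end: 60 mm long, 6 mm thick (y), 24 mm tall (z), its last 6 mm thinned to 4 x 20 mm. x points along the tongue, z up. It starts lying on the bench with its handle in the cradle and its tongue sticking out
- key_shoulder (a point): The middle of the handle's +x end face, where the tongue begins: 45 mm along x from key_handle. Axes as the key's
- key_tip (a point): The end of the tongue: 105 mm along x from key_handle, at the same height. Axes as the key's
- cradle: Dark steel parking cradle fixed to the bench. Origin on the bench about under the parked handle's centre, x as the parked key's x. Two upright cheeks 40 mm tall, 3 mm from the handle's sides (no room for fingers), inner faces at y = +-19 mm, outer +-25, from x = -54 to +28 mm; end stop at x = -54 to -48. Open at the top and at +x, no floor; feet 4 mm tall out to y = +-43 mm
- switch_mouth (a point): Centre of the slot's mouth in the front face of the fixed interlock switch, 58 mm above the bench. x points straight into the slot, level; z up. The switch is a grey box 76 mm deep (x), 56 wide (y), 86 tall; its feet, 6 mm tall, reach y = +-53. A black line on its top runs along the slot. Slot: upright slit 9 mm wide, 27 tall, 66 deep, widening to 15 mm wide over the first 8 mm at the mouth
- speed_lever (a joint): Angle of the speed lever, rad: 0 leaning 0.7 rad to -x of its box (towards the robot), 0.7 straight up, 1.4 leaning away. It starts low, is stiff enough (about 0.15 N m) to stay where it is left, and has no detents
- lever_pivot (a point): The lever's hinge axis (along y), 5 mm above the top of its fixed grey box, which is 100 mm (x) by 75 mm (y) by 50 mm tall on the bench. z up; the lever swings in this frame's x-z plane, towards +x as the angle grows
- lever_knob (a point): Centre of the black ball knob, 32 mm in diameter, at the end of the lever, 100 mm from lever_pivot; the rod is 12 mm thick
- big_socket_center (a point): Bystander: dark steel impact socket, 56 mm in diameter, 65 mm tall, standing; its centre
- wrench: Bystander: steel wrench 200 mm long, lying flat; x along it
- oil_bottle: Bystander: white bottle 68 mm in diameter, 190 mm tall, standing; origin under its foot
- grease_can: Bystander: blue can 84 mm in diameter, 100 mm tall, standing; origin under its foot
- key: The same key as a whole, with its origin under the middle of the handle (15 mm below key_handle), same axes; 150 mm long in all, about 160 g. Drawn 120 mm along its +x out of the cradle, the handle has clear room for fingers all round. Fully home, its shoulder meets the switch's face, and let go it stays there by itself, drooping a little
Not all that is in view belongs to the job. What is shaped like the part that bears switch_mouth but green or pink is not meant.

How it is judged (in metres and radians):
On the way, in this order (a step that is already met when the one before it is completed fails the run):
1. the key is out of the cradle's cheeks, lying on the bench and let go (horizontal distance between key_handle and cradle above 0.06 m and height (world z) of key_handle below 0.022 m and contact force between the fingers and key below 0.1 N), for 0.2 s.
2. the tongue is fully home in the switch, handle against its face (x of key_shoulder in the frame of switch_mouth above -0.005 m and y of key_shoulder in the frame of switch_mouth between -0.006 and 0.006 m and z of key_shoulder in the frame of switch_mouth between -0.008 and 0.008 m and angle between the x axis of key_handle and the x axis of switch_mouth, either way round below 0.12 rad), for 0.2 s.
3. the speed lever is straight up (value of joint speed_lever between 0.55 and 0.85 rad), for 0.2 s.
At the end, for the whole second after the job is handed in: The key's tongue is in the slot with its shoulder within 5 mm of the switch's face, 6 mm sideways and 8 mm in height of the mouth's centre, and in line with the slot within 0.12 rad; the speed lever is within 0.15 rad of straight up (joint 0.55 to 0.85); both are at rest (all of step 2 and all of step 3 and linear speed of key below 0.02 m/s and velocity of joint speed_lever between -0.05 and 0.05 rad/s); the robot touches nothing.
It fails at once if a bystander is moved by more than 40 mm (distance of any of big_socket_center, wrench, oil_bottle, grease_can from where it was at the start of the episode above 0.04 m).
It also fails if it takes over 61 s, if anything falls off the work surface, if the arm or the gripper's body presses on something with over 40 N, if the wrist force passes 120 N, or if a joint passes its speed limit or range.

## Working session

There is one attempt and no reset: what is moved stays moved. The work goes in short steps, Python scripts to look and compute and a shell command to move; the robot and the scene stay as the last step left them, time stands still between calls to the robot, and variables do not carry over. Pictures are saved under pics/ and viewed, at most 11 in all, crops included, and the job is handed in when it is done.

```bash
mkdir -p pics
cat > h.py <<'E'
import numpy as np, cv2
from rig import bot, cams, models
def pose(name):
    c=cams.calibration(name)
    if name!="wrist":
        return c,np.array(c["R"]),np.array(c["t"]).ravel()
    s=bot.read_state(); T=np.eye(4); T[:3,:3]=s["tcp_rot"]; T[:3,3]=s["position"]
    W=np.linalg.inv(T@np.array(c["tool_from_camera"])); return c,W[:3,:3],W[:3,3]
def ray(c,R,t,px):
    u=cv2.undistortPoints(np.array([[px]],float),np.array(c["mtx"]),np.array(c["dist_coeffs"]))[0,0]
    return -R.T@t, R.T@np.array([u[0],u[1],1.])
def onplane(P,px,z):
    o,d=ray(*P,px); return o+d*(z-o[2])/d[2]
def atdepth(P,px,D):
    o,d=ray(*P,px); return o+d*D[int(round(px[1])),int(round(px[0]))]
def proj(P,X):
    c,R,t=P
    return cv2.projectPoints(np.atleast_2d(np.array(X,float)),cv2.Rodrigues(R)[0],t,np.array(c["mtx"]),np.array(c["dist_coeffs"]))[0][:,0]
E
python3 - <<'E'
from h import *
np.set_printoptions(precision=3,suppress=True)
for n in ["top","scene"]:
    P=pose(n); im,D=cams.capture(n); cv2.imwrite(f"pics/{n}0.png",cv2.resize(im,(800,600)))
    np.savez(f"/tmp/{n}0",im=im,D=D)
    print(n,-P[1].T@P[2],P[0]["mtx"][0][0])
    for q in ["key_handle","key_tip","key_shoulder","cradle","switch_mouth","lever_pivot","lever_knob","big_socket_center","wrench","oil_bottle","grease_can"]:
        for r in models.tip_of(q,n)[:3]:
            p=r["position"]; 
            print(q,round(r["conf"],2),np.round(p),atdepth(P,p,D))
E
```

```text
top [ 0.473 -0.022  1.308] 417.4326532057002
key_handle 0.93 [343. 223.] [ 0.491 -0.32   0.034]
key_tip 0.85 [309. 218.] [ 0.507 -0.219  0.002]
key_shoulder 0.63 [329. 222.] [ 0.497 -0.279  0.024]
cradle 0.9 [340. 224.] [ 0.489 -0.31   0.033]
switch_mouth 0.89 [175. 142.] [0.725 0.191 0.086]
switch_mouth 0.87 [231. 187.] [0.601 0.025 0.002]
switch_mouth 0.63 [248. 261.] [ 0.372 -0.03   0.007]
lever_pivot 0.87 [120. 196.] [0.561 0.352 0.075]
lever_knob 0.52 [109. 209.] [0.519 0.356 0.161]
big_socket_center 0.86 [167. 197.] [0.562 0.214 0.067]
wrench 0.57 [295. 142.] [ 0.747 -0.172  0.008]
oil_bottle 0.9 [107. 161.] [0.662 0.382 0.111]
grease_can 0.56 [395. 201.] [ 0.559 -0.464  0.091]
scene [1.97  0.019 0.993] 467.2850647696717
key_handle 0.78 [182. 185.] [ 0.512 -0.325  0.041]
key_tip 0.65 [208. 193.] [ 0.508 -0.228  0.011]
key_tip 0.23 [193. 186.] [ 0.497 -0.285  0.031]
key_shoulder 0.6 [196. 187.] [ 0.496 -0.273  0.025]
cradle 0.73 [182. 188.] [ 0.517 -0.322  0.032]
cradle 0.43 [208. 190.] [ 0.505 -0.228  0.023]
switch_mouth 0.79 [274. 197.] [ 0.49   0.023 -0.004]
switch_mouth 0.66 [324. 227.] [0.724 0.194 0.044]
switch_mouth 0.58 [264. 167.] [ 0.396 -0.022  0.069]
lever_pivot 0.68 [180. 185.] [ 0.513 -0.331  0.043]
lever_pivot 0.61 [367. 202.] [0.576 0.355 0.053]
lever_knob 0.42 [371. 172.] [0.537 0.359 0.155]
big_socket_center 0.66 [327. 203.] [0.579 0.214 0.04 ]
big_socket_center 0.38 [133. 199.] [ 0.604 -0.486  0.029]
wrench 0.54 [216. 237.] [ 0.765 -0.161  0.007]
oil_bottle 0.67 [385. 230.] [0.708 0.398 0.033]
oil_bottle 0.57 [181. 192.] [ 0.518 -0.328  0.016]
grease_can 0.78 [133. 200.] [ 0.596 -0.489  0.018]
```

View pics/top0.png

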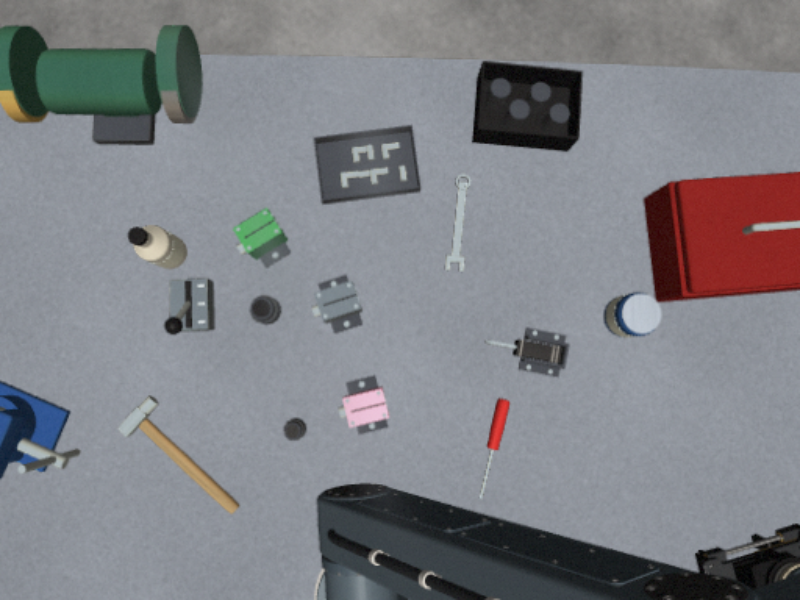

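View pics/scene0.png

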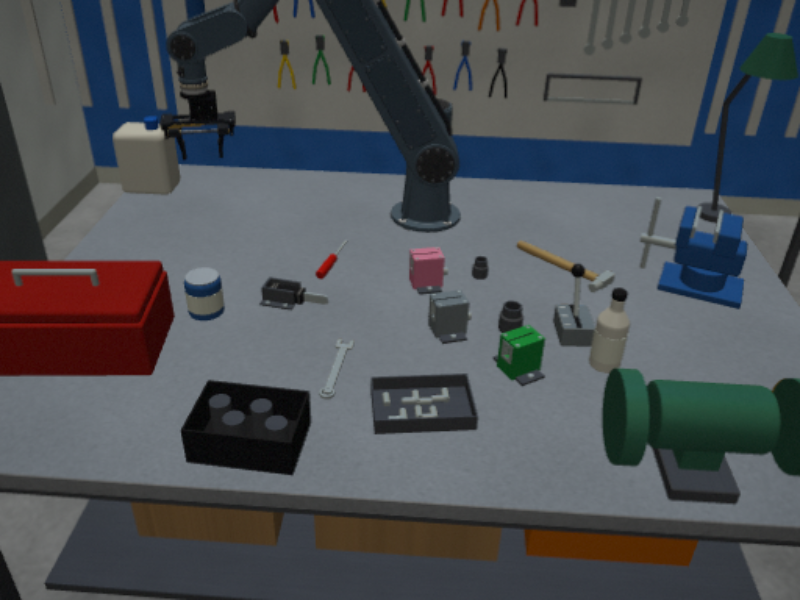

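The switches in the top picture (800 px) are green (260,230), grey (338,303) and pink (365,408). The grey one fits: green and pink are excluded by the task. Its mouth is on the right (-y) side. The key is parked in the cradle at (540,350), with its tongue pointing left to (490,343).

Run:
```python
from h import *
np.set_printoptions(precision=4,suppress=True)
P=pose("top"); d=np.load("/tmp/top0.npz"); im=d["im"]
h=onplane(P,models.tip_of("key_handle","top")[0]["position"],.015) if 0 else None
for n,p,z in [("handle",(343,223),.015),("tip",(309,218),.015),("mouth",(231,187),.058),("pivot",(120,196),.055),("lineA",(327/1.5625,307/1.5625),.086)]:
    print(n,onplane(P,p,z))
s=bot.read_state(); print(s["tcp_rot"],s["position"],s["time_s"]); print(cams.calibration("wrist")["tool_from_camera"],cams.calibration("wrist")["mtx"])
a=cv2.resize(im[165:225,190:250],(600,600),interpolation=cv2.INTER_CUBIC)
cv2.imwrite("pics/crop_sw.png",a)
```

```text
handle [ 0.4928 -0.3242  0.015 ]
tip [ 0.507  -0.2177  0.015 ]
mouth [0.5959 0.0244 0.058 ]
pivot [0.564  0.3586 0.055 ]
lineA [0.5642 0.0865 0.086 ]
[[ 0.9672  0.254   0.    ]
 [ 0.254  -0.9672  0.0001]
 [ 0.     -0.0001 -1.    ]] [ 0.1588 -0.6045  0.2475] 1.2
[[-0.     -0.9675 -0.253   0.0687]
 [ 1.      0.     -0.0001 -0.0003]
 [ 0.0001 -0.253   0.9675 -0.1384]
 [ 0.      0.      0.      1.    ]] [[289.1633   0.     254.5575]
 [  0.     289.1633 185.6495]
 [  0.       0.       1.    ]]
```

View pics/crop_sw.png

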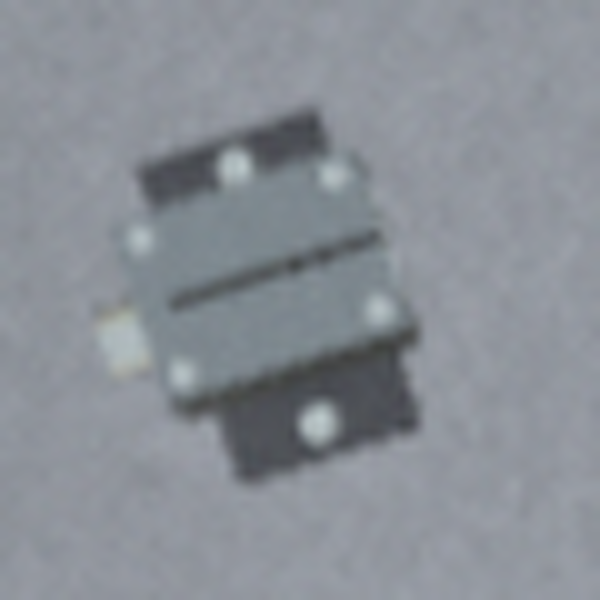

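The crop confirms the grey switch: the line on its top runs from (170,305) to (380,238), with the mouth at the right end and the cable nub at the back left. Slot heading is about 107° and the key's is about 82°. Next I move to hover over the tongue.

```bash
python3 -m handwheel '[[0.024,0.025,0,0,0,0.04],[0.05,0.052,0,0,0,0.085],[0.075,0.078,0,0,0,0.13],[0.1,0.104,0,0,0,0.175],[0.125,0.13,0,0,0,0.22],[0.15,0.155,0,0,0,0.265],[0.172,0.178,0,0,0,0.295],[0.172,0.178,0,0,0,0.295]]' 1
python3 -m handwheel '[[0.024,0.025,0,0,0,0.04],[0.05,0.052,-0.01,0,0,0.085],[0.075,0.078,-0.02,0,0,0.13],[0.1,0.104,-0.03,0,0,0.175],[0.125,0.13,-0.04,0,0,0.22],[0.15,0.155,-0.05,0,0,0.265],[0.172,0.178,-0.05,0,0,0.295],[0.172,0.178,-0.05,0,0,0.295]]'
python3 - <<'E'
from h import *
np.set_printoptions(precision=4,suppress=True)
P=pose("wrist"); im,D=cams.capture("wrist"); cv2.imwrite("pics/w1.png",im); np.savez("/tmp/w1",im=im,D=D)
s=bot.read_state(); print(s["tcp_rot"],s["position"],s["time_s"],s["opening"])
for q in ["key_handle","key_tip","key_shoulder","cradle","switch_mouth"]:
    for r in models.tip_of(q,"wrist")[:2]:
        p=r["position"]; z={"cradle":0,"switch_mouth":.058}.get(q,.015)
        print(q,round(r["conf"],2),np.round(p),onplane(P,p,z), atdepth(P,p,D))
E
```

```text
time_s: 1.87
position: [0.3337, -0.4214, 0.2476]
tcp_rot: [[0.657, 0.754, 0.001], [0.754, -0.657, 0.004], [0.003, -0.002, -1.0]]
force: [0.7, 0.2, 1.3]
opening: 1.0
grasp_force: 0.0
time_s: 2.53
position: [0.5057, -0.2448, 0.197]
tcp_rot: [[0.128, 0.992, 0.001], [0.992, -0.128, 0.002], [0.002, 0.001, -1.0]]
force: [-0.3, -0.7, -0.3]
opening: 0.998
grasp_force: 0.0
[[ 0.1297  0.9916  0.0002]
 [ 0.9916 -0.1297 -0.    ]
 [-0.      0.0002 -1.    ]] [ 0.5043 -0.2468  0.1972] 2.5833 0.9992436618139018
key_handle 0.95 [247. 242.] [ 0.4859 -0.3278  0.015 ] [ 0.5073 -0.2125  0.2589]
key_tip 0.59 [256. 152.] [ 0.5097 -0.221   0.015 ] [ 0.5095 -0.223   0.0008]
key_shoulder 0.98 [250. 205.] [ 0.4954 -0.2813  0.015 ] [ 0.4961 -0.2771  0.028 ]
```

View pics/w1.png

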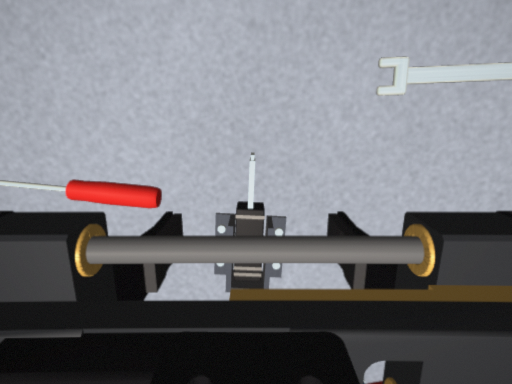

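The wrist view shows the tongue running from tip (252,153) to shoulder (250,205), nearly vertical in the image and so nearly aligned with the tool.

Run:
```python
from h import *
np.set_printoptions(precision=4,suppress=True)
P=pose("wrist"); im=np.load("/tmp/w1.npz")["im"].astype(int); g=im.sum(2)
pts=[]
for r in range(162,200,3):
    w=np.clip(g[r,240:264]-np.median(g[r,236:270])-40,0,None); c=240+(w*np.arange(24)).sum()/max(w.sum(),1); pts.append(onplane(P,(c,r),.027)); 
pts=np.array(pts); print(pts[:,:2][::4]); p=np.polyfit(pts[:,1],pts[:,0],1); print(p,"yaw",90-np.degrees(np.arctan(p[0])),"x at y=-.247",np.polyval(p,-.247))
print("tip",onplane(P,(252,153),.025),"shoulder",onplane(P,(250,205),.027))
```

```text
[[ 0.5009 -0.2349]
 [ 0.4986 -0.248 ]
 [ 0.4962 -0.2613]
 [ 0.4937 -0.275 ]]
[0.1819 0.5437] yaw 79.68857754930666 x at y=-.247 0.4987459506169739
tip [ 0.5023 -0.2255  0.025 ] shoulder [ 0.4921 -0.2831  0.027 ]
```

```bash
python3 -m handwheel '[[-0.006,-0.004,-0.03,0,0,-0.025],[-0.006,-0.004,-0.06,0,0,-0.025],[-0.006,-0.004,-0.09,0,0,-0.025],[-0.006,-0.004,-0.12,0,0,-0.025],[-0.006,-0.004,-0.145,0,0,-0.025],[-0.006,-0.004,-0.16,0,0,-0.025],[-0.006,-0.004,-0.166,0,0,-0.025],[-0.006,-0.004,-0.166,0,0,-0.025]]'
python3 -m handwheel '[[0,0,0,0,0,0],[0,0,0,0,0,0],[0,0,0,0,0,0],[0,0,0,0,0,0],[0,0,0,0,0,0],[0,0,0,0,0,0],[0,0,0,0,0,0],[0,0,0,0,0,0]]' -1
```

```text
time_s: 3.5
position: [0.4956, -0.2531, 0.0303]
tcp_rot: [[0.185, 0.983, -0.002], [0.983, -0.185, 0.002], [0.001, -0.002, -1.0]]
force: [0.0, -0.4, 0.3]
opening: 1.001
grasp_force: 0.0
time_s: 4.17
position: [0.4969, -0.2524, 0.0317]
tcp_rot: [[0.183, 0.983, 0.0], [0.983, -0.183, -0.0], [-0.0, 0.0, -1.0]]
force: [0.9, 0.2, -0.6]
opening: 0.478
grasp_force: 0.0
```

```bash
python3 -m handwheel '[[0,0,0,0,0,0],[0,0,0,0,0,0],[0,0,0,0,0,0],[0,0,0,0,0,0],[0,0,0,0,0,0],[0,0,0,0,0,0],[0,0,0,0,0,0],[0,0,0,0,0,0]]' -1
```

```text
time_s: 4.83
position: [0.4987, -0.2535, 0.0318]
tcp_rot: [[0.183, 0.983, 0.004], [0.983, -0.183, -0.003], [-0.002, 0.004, -1.0]]
force: [5.5, 0.5, -2.1]
opening: 0.064
grasp_force: 29.8
```

```bash
python3 -m handwheel '[[0.004,0.01,0.001,0,0,0],[0.007,0.03,0.001,0,0,0],[0.011,0.05,0.001,0,0,0],[0.015,0.07,0.001,0,0,0],[0.019,0.09,0.001,0,0,0],[0.022,0.11,0.001,0,0,0],[0.025,0.125,0.001,0,0,0],[0.026,0.133,0.001,0,0,0]]'
python3 -m handwheel '[[0,0,-0.001,0,0,0],[0,0,-0.001,0,0,0],[0,0,-0.001,0,0,0],[0,0,-0.001,0,0,0],[0,0,-0.001,0,0,0],[0,0,-0.001,0,0,0],[0,0,-0.001,0,0,0],[0,0,-0.001,0,0,0]]' 1
python3 -m handwheel '[[0,0,0,0,0,0],[0,0,0,0,0,0],[0,0,0.01,0,0,0],[0,0,0.04,0,0,0],[0,0,0.08,0,0,0],[0,0,0.12,0,0,0],[0,0,0.15,0,0,0],[0,0,0.16,0,0,0]]'
python3 - <<'E'
from h import *
np.set_printoptions(precision=4,suppress=True)
P=pose("wrist"); im,D=cams.capture("wrist"); cv2.imwrite("pics/w2.png",im); np.savez("/tmp/w2",im=im,D=D)
s=bot.read_state(); print(s["tcp_rot"],s["position"],s["time_s"],s["opening"])
for q in ["key_handle","key_tip","key_shoulder"]:
    for r in models.tip_of(q,"wrist")[:2]:
        p=r["position"]; print(q,round(r["conf"],2),np.round(p),onplane(P,p,.015))
E
```

```text
time_s: 5.5
position: [0.521, -0.1165, 0.0322]
tcp_rot: [[0.181, 0.983, -0.004], [0.983, -0.181, 0.002], [0.001, -0.005, -1.0]]
force: [0.0, -0.1, -0.6]
opening: 0.068
grasp_force: 29.9
time_s: 6.17
position: [0.5227, -0.1199, 0.0316]
tcp_rot: [[0.184, 0.983, 0.0], [0.983, -0.184, -0.0], [-0.0, 0.0, -1.0]]
force: [0.3, -0.5, 0.3]
opening: 0.59
grasp_force: 0.0
time_s: 6.83
position: [0.5251, -0.1203, 0.1971]
tcp_rot: [[0.183, 0.983, 0.009], [0.983, -0.183, -0.004], [-0.002, 0.009, -1.0]]
force: [0.2, -0.3, 0.7]
opening: 0.999
grasp_force: 0.0
[[ 0.1826  0.9832  0.0091]
 [ 0.9832 -0.1825 -0.0042]
 [-0.0025  0.0097 -0.9999]] [ 0.5252 -0.1203  0.1969] 6.8833 1.000143319031591
key_handle 0.6 [250. 228.] [ 0.5088 -0.186   0.015 ]
key_tip 0.74 [249. 141.] [ 0.527  -0.0841  0.015 ]
key_shoulder 0.89 [250. 195.] [ 0.5161 -0.145   0.015 ]
```

View pics/w2.png

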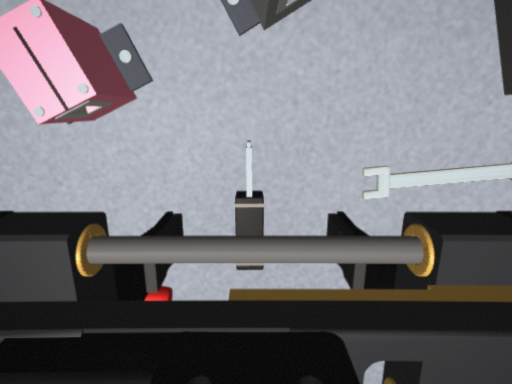

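The key lies out on the bench, shoulder at (250,195) and tip at (249,141), with the handle well clear of the cradle. Next I take the handle.

```bash
python3 -m handwheel '[[-0.004,-0.018,0,0,0,0],[-0.009,-0.037,0,0,0,0],[-0.014,-0.055,-0.02,0,0,0],[-0.017,-0.068,-0.055,0,0,0],[-0.017,-0.068,-0.095,0,0,0],[-0.017,-0.068,-0.13,0,0,0],[-0.017,-0.068,-0.155,0,0,0],[-0.017,-0.068,-0.163,0,0,0]]'
python3 -m handwheel '[[0,0,0,0,0,0],[0,0,0,0,0,0],[0,0,0,0,0,0],[0,0,0,0,0,0],[0,0,0,0,0,0],[0,0,0,0,0,0],[0,0,0,0,0,0],[0,0,0,0,0,0]]' -1
python3 -m handwheel '[[0,0,0,0,0,0],[0,0,0,0,0,0],[0,0,0,0,0,0],[0,0,0,0,0,0],[0,0,0,0,0,0],[0,0,0,0,0,0],[0,0,0,0,0,0],[0,0,0,0,0,0]]' -1
```

```text
time_s: 7.7
position: [0.5017, -0.1856, 0.0253]
tcp_rot: [[0.183, 0.983, -0.01], [0.983, -0.183, 0.006], [0.004, -0.01, -1.0]]
force: [-19.1, 5.9, 72.8]
opening: 1.003
grasp_force: 36.5
time_s: 8.37
position: [0.5058, -0.1875, 0.0286]
tcp_rot: [[0.183, 0.983, 0.0], [0.983, -0.183, -0.0], [-0.0, 0.0, -1.0]]
force: [-0.3, -0.2, -0.4]
opening: 0.479
grasp_force: 0.0
time_s: 9.03
position: [0.506, -0.1876, 0.0287]
tcp_rot: [[0.183, 0.983, 0.001], [0.983, -0.183, -0.0], [-0.0, 0.001, -1.0]]
force: [0.8, 0.4, -0.3]
opening: 0.362
grasp_force: 30.0
```

```bash
python3 -m handwheel '[[0,0,0.008,0,0,0],[0,0,0.02,0,0,0],[0.015,0.008,0.033,0,0,0.02],[0.03,0.017,0.043,0,0,0.05],[0.05,0.027,0.043,0,0,0.085],[0.07,0.038,0.043,0,0,0.12],[0.087,0.047,0.043,0,0,0.15],[0.1,0.055,0.043,0,0,0.175]]'
python3 -m handwheel '[[0.012,0.007,0,0,0,0.025],[0.024,0.013,0,0,0,0.05],[0.032,0.018,0,0,0,0.065],[0.034,0.019,0,0,0,0.07],[0.034,0.019,0,0,0,0.07],[0.034,0.019,0,0,0,0.07],[0.034,0.019,0,0,0,0.07],[0.034,0.019,0,0,0,0.07]]'
python3 - <<'E'
from h import *
np.set_printoptions(precision=4,suppress=True)
P=pose("wrist"); im,D=cams.capture("wrist"); cv2.imwrite("pics/w3.png",im); np.savez("/tmp/w3",im=im,D=D)
s=bot.read_state(); print(s["tcp_rot"],s["position"],s["time_s"],s["opening"])
for n in ["wrist","top"]:
  if n=="top": P=pose("top"); im,D=cams.capture("top"); np.savez("/tmp/top3",im=im,D=D)
  for q in ["key_handle","key_tip","key_shoulder","switch_mouth"]:
    for r in models.tip_of(q,n)[:3]:
        p=r["position"]; print(n,q,round(r["conf"],2),np.round(p,1),onplane(P,p,.058))
E
```

```text
time_s: 9.7
position: [0.6071, -0.1318, 0.0729]
tcp_rot: [[-0.169, 0.986, 0.001], [0.986, 0.169, -0.0], [-0.001, 0.001, -1.0]]
force: [0.6, 0.5, -1.6]
opening: 0.365
grasp_force: 30.0
time_s: 10.37
position: [0.6389, -0.1139, 0.0715]
tcp_rot: [[-0.3, 0.954, -0.001], [0.954, 0.3, 0.0], [0.001, -0.001, -1.0]]
force: [0.3, -0.1, -1.3]
opening: 0.365
grasp_force: 30.0
[[-0.3002  0.9539 -0.0008]
 [ 0.9539  0.3002  0.0002]
 [ 0.0005 -0.0007 -1.    ]] [ 0.6391 -0.1139  0.0715] 10.4167 0.3678671067747779
wrist key_handle 0.72 [256.2 233.4] [ 0.6391 -0.1121  0.058 ]
wrist key_tip 0.9 [254.4  30.9] [ 0.607  -0.0134  0.058 ]
wrist key_shoulder 0.67 [255.6 155.8] [ 0.6255 -0.07    0.058 ]
top key_handle 0.51 [119.6 192.9] [0.5732 0.3593 0.058 ]
top key_shoulder 0.68 [122.4 193.8] [0.5706 0.3507 0.058 ]
top key_shoulder 0.61 [105.8 164.5] [0.6588 0.4048 0.058 ]
top key_shoulder 0.42 [260.4 173.1] [ 0.6393 -0.0636  0.058 ]
top switch_mouth 0.66 [178.1 142. ] [0.7307 0.1874 0.058 ]
top switch_mouth 0.62 [228.6 188.7] [0.5906 0.0315 0.058 ]
top switch_mouth 0.51 [398.9 199.7] [ 0.5648 -0.4866  0.058 ]
```

View pics/w3.png

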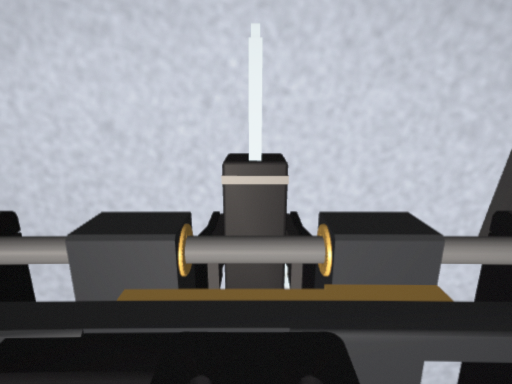

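The key sits straight in the grip, tip at (255,24). The switch is out of view, so I raise the key and look at the switch from the side.

```bash
python3 -m handwheel '[[0,0,0.03,0,0,0],[0,0,0.065,0,0,0],[0,0.005,0.1,0,0,0],[0.01,0.03,0.13,0,0,0],[0.02,0.055,0.155,0,0,0],[0.028,0.075,0.17,0,0,0],[0.033,0.088,0.18,0,0,0],[0.033,0.092,0.18,0,0,0]]'
python3 -m handwheel '[[0,0,0,0,0,0],[0,0,0,0,0,0],[0,0,0,0,0,0],[0,0,0,0,0,0],[0,0,0,0,0,0],[0,0,0,0,0,0],[0,0,0,0,0,0],[0,0,0,0,0,0]]'
python3 - <<'E'
from h import *
np.set_printoptions(precision=4,suppress=True)
P=pose("wrist"); im,D=cams.capture("wrist"); cv2.imwrite("pics/w4.png",im); np.savez("/tmp/w4",im=im,D=D,R=P[1],t=P[2])
s=bot.read_state(); print(s["tcp_rot"],s["position"],s["time_s"],s["opening"])
for q in ["key_tip","key_shoulder","switch_mouth"]:
    for r in models.tip_of(q,"wrist")[:3]:
        p=r["position"]; print(q,round(r["conf"],2),np.round(p,1),onplane(P,p,.058 if q[0]=="s" else .238))
E
```

```text
time_s: 11.53
position: [0.675, -0.0191, 0.2549]
tcp_rot: [[-0.304, 0.953, 0.007], [0.953, 0.304, -0.0], [-0.002, 0.007, -1.0]]
force: [-0.1, -1.0, -1.5]
opening: 0.36
grasp_force: 30.0
time_s: 12.2
position: [0.6727, -0.0218, 0.2514]
tcp_rot: [[-0.301, 0.954, -0.0], [0.954, 0.301, 0.0], [0.0, -0.0, -1.0]]
force: [-0.4, -0.5, -0.5]
opening: 0.362
grasp_force: 30.0
[[-0.301   0.9536 -0.0002]
 [ 0.9536  0.301   0.    ]
 [ 0.0001 -0.0002 -1.    ]] [ 0.6727 -0.0217  0.2515] 12.25 0.36476342064755535
key_tip 0.68 [257.1  29.7] [0.6418 0.0795 0.238 ]
key_shoulder 0.96 [256.7 158.3] [0.6602 0.021  0.238 ]
switch_mouth 0.73 [194.8 101.2] [0.5863 0.0332 0.058 ]
switch_mouth 0.66 [270.8 265.2] [ 0.7291 -0.1324  0.058 ]
switch_mouth 0.65 [ 1.4 93.5] [ 0.3866 -0.0227  0.058 ]
```

View pics/w4.png

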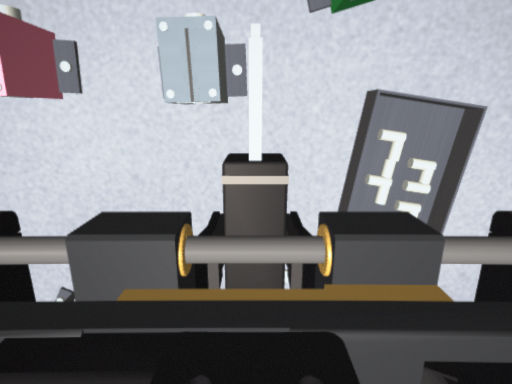

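The grey switch fills about (160..222, 18..104). The slot line runs from (188,28) to (191,100), and the mouth is on the near, lower side. I fit the line now.

Run:
```python
from h import *
np.set_printoptions(precision=4,suppress=True)
d=np.load("/tmp/w4.npz"); im=d["im"].astype(int); g=im.sum(2); P=(cams.calibration("wrist"),d["R"],d["t"])
pts=[]
for r in range(34,98,2):
    seg=g[r,180:200]; w=np.clip(np.median(seg)-60-seg,0,None)
    if w.sum()>0: pts.append(onplane(P,(180+(w*np.arange(20)).sum()/w.sum(),r),.086))
pts=np.array(pts); vx,vy,x0,y0=cv2.fitLine(pts[:,:2].astype(np.float32),cv2.DIST_HUBER,0,.01,.01).ravel()
v=np.array([vx,vy]); v*=np.sign(vy); p0=np.array([x0,y0]); print(len(pts),"dir",v,"yaw",np.degrees(np.arctan2(v[1],v[0])),"p0",p0)
print("col191 rows", [int(x) for x in g[94:112,186]],[int(x) for x in g[94:112,200]])
for r in (101,102,103,104): 
    m=onplane(P,(191,r),.086)[:2]; print(r, p0+v*((m-p0)@v))
rg=bot.read_state(); X=np.array(rg["position"]); R=np.array(rg["tcp_rot"])
print("tool yaw",np.degrees(np.arctan2(R[1,0],R[0,0])))
# depth of top
print("top z", atdepth(P,(175,60),d["D"])[2], atdepth(P,(207,60),d["D"])[2])
for q in [(255,26),(250,158),(262,158)]: print(atdepth(P,q,d["D"]),onplane(P,q,.246))
D=d["D"]; print("depth col 176 rows 96-110 z", [round(float(atdepth(P,(178,r),D)[2]),3) for r in range(96,110)])
```

```text
32 dir [-0.33   0.944] yaw 109.266106 p0 [0.5769 0.0685]
col191 rows [576, 580, 576, 579, 580, 579, 584, 602, 652, 470, 505, 649, 665, 671, 671, 671, 667, 658] [580, 584, 585, 582, 585, 581, 573, 552, 655, 657, 627, 626, 632, 640, 645, 648, 645, 649]
101 [0.5891 0.0335]
102 [0.5895 0.0326]
103 [0.5898 0.0317]
104 [0.5901 0.0308]
tool yaw 107.5332856859135
top z 0.08646719128711156 0.0869977637259689
[0.6411 0.0783 0.2478] [0.641  0.0787 0.246 ]
[0.6563 0.022  0.2504] [0.6565 0.0213 0.246 ]
[0.6623 0.0229 0.2444] [0.6622 0.0231 0.246 ]
depth col 176 rows 96-110 z [0.085, 0.086, 0.086, 0.088, 0.087, 0.087, 0.083, 0.078, 0.0, 0.002, 0.002, -0.001, 0.001, -0.001]
```

```bash
python3 -m handwheel '[[-0.01,-0.02,0,0,0,0.005],[-0.02,-0.04,0,0,0,0.01],[-0.03,-0.058,-0.01,0,0,0.015],[-0.04,-0.0685,-0.03,0,0,0.015],[-0.04,-0.0685,-0.06,0,0,0.015],[-0.04,-0.0685,-0.09,0,0,0.015],[-0.04,-0.0685,-0.12,0,0,0.015],[-0.04,-0.0685,-0.14,0,0,0.015]]'
python3 -m handwheel '[[0,0,-0.015,0,0,0],[0,0,-0.028,0,0,0],[0,0,-0.036,0,0,0],[0,0,-0.04,0,0,0],[0,0,-0.04,0,0,0],[0,0,-0.04,0,0,0],[0,0,-0.04,0,0,0],[0,0,-0.04,0,0,0]]'
python3 - <<'E'
from h import *
np.set_printoptions(precision=4,suppress=True)
s=bot.read_state(); X=np.array(s["position"]); R=np.array(s["tcp_rot"]); print(X,np.degrees(np.arctan2(R[1,0],R[0,0])),s["force"],s["time_s"])
v=np.array([-.33,.944]); m=np.array([.5896,.0325]); d=X[:2]+.105*R[:2,0]-m; print("tip along",d@v,"lat",d@np.array([v[1],-v[0]]))
for n in ("scene","wrist"):
    im,D=cams.capture(n); np.savez(f"/tmp/{n}5",im=im,D=D)
    if n=="scene": cv2.imwrite("pics/s5.png",cv2.resize(im[155:235,230:337],(800,600),interpolation=cv2.INTER_CUBIC))
    P=pose(n)
    for q in ["key_tip","switch_mouth"]:
        for r in models.tip_of(q,n)[:2]:
            p=r["position"]; print(n,q,round(r["conf"],2),np.round(p,1),onplane(P,p,.058))
E
```

```text
time_s: 13.07
position: [0.6315, -0.0898, 0.109]
tcp_rot: [[-0.329, 0.944, -0.003], [0.944, 0.329, 0.001], [0.002, -0.002, -1.0]]
force: [0.1, -0.3, -2.6]
opening: 0.364
grasp_force: 30.0
time_s: 13.73
position: [0.6335, -0.0901, 0.0727]
tcp_rot: [[-0.33, 0.944, 0.002], [0.944, 0.33, -0.001], [-0.001, 0.002, -1.0]]
force: [-0.1, 0.9, -1.4]
opening: 0.365
grasp_force: 30.0
[ 0.6335 -0.0901  0.0727] 109.25724234164264 [-0.1328  0.8758 -1.3723] 13.7333
tip along -0.025260370375332998 lat 0.0009955578857943836
scene key_tip 0.71 [269.9 198.7] [0.5951 0.0091 0.058 ]
scene switch_mouth 0.96 [322.4 224.4] [0.7288 0.1871 0.058 ]
scene switch_mouth 0.84 [275.8 197.4] [0.5849 0.0298 0.058 ]
wrist key_tip 0.9 [256.6  29.7] [0.5988 0.0103 0.058 ]
wrist switch_mouth 0.34 [255.7 156.1] [ 0.6184 -0.0468  0.058 ]
```

View pics/s5.png

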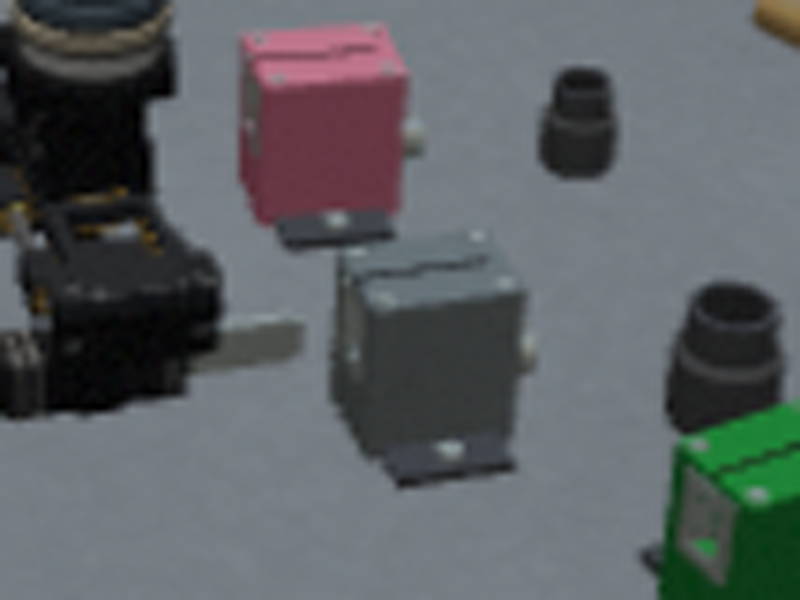

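The tongue tip, at (300,335) in the crop, points at the grey switch's front face about 25 mm away. I insert it in stages.

```bash
python3 -m handwheel '[[-0.003,0.006,0,0,0,0],[-0.005,0.012,0,0,0,0],[-0.007,0.018,0,0,0,0],[-0.009,0.024,0,0,0,0],[-0.011,0.029,0,0,0,0],[-0.013,0.034,0,0,0,0],[-0.0145,0.039,0,0,0,0],[-0.0145,0.039,0,0,0,0]]'
```

```text
time_s: 14.7
position: [0.6176, -0.0496, 0.0715]
tcp_rot: [[-0.331, 0.944, -0.001], [0.944, 0.331, 0.001], [0.001, -0.001, -1.0]]
force: [0.0, 0.5, -0.7]
opening: 0.364
grasp_force: 30.0
```

```bash
python3 -m handwheel '[[-0.002,0.006,0,0,0,0],[-0.004,0.012,0,0,0,0],[-0.006,0.018,0,0,0,0],[-0.008,0.023,0,0,0,0],[-0.01,0.028,0,0,0,0],[-0.011,0.032,0,0,0,0],[-0.0125,0.036,0,0,0,0],[-0.0125,0.036,0,0,0,0]]'
python3 -m handwheel '[[-0.0005,0.001,0,0,0,0],[-0.001,0.002,0,0,0,0],[-0.001,0.003,0,0,0,0],[-0.0013,0.004,0,0,0,0],[-0.0016,0.005,0,0,0,0],[-0.0016,0.005,0,0,0,0],[-0.0016,0.005,0,0,0,0],[-0.0016,0.005,0,0,0,0]]'
```

```text
time_s: 15.37
position: [0.6052, -0.014, 0.0715]
tcp_rot: [[-0.33, 0.944, -0.001], [0.944, 0.33, 0.0], [0.001, -0.001, -1.0]]
force: [-0.6, -0.4, -1.9]
opening: 0.369
grasp_force: 30.0
time_s: 16.03
position: [0.6043, -0.0102, 0.0716]
tcp_rot: [[-0.33, 0.944, 0.0], [0.944, 0.33, -0.0], [-0.0, 0.0, -1.0]]
force: [0.4, -1.4, -1.5]
opening: 0.364
grasp_force: 30.0
```

```bash
python3 -m handwheel '[[-0.0004,0.001,0,0,0,0],[-0.0007,0.002,0,0,0,0],[-0.001,0.003,0,0,0,0],[-0.0014,0.004,0,0,0,0],[-0.0014,0.004,0,0,0,0],[-0.0014,0.004,0,0,0,0],[-0.0014,0.004,0,0,0,0],[-0.0014,0.004,0,0,0,0]]'
```

```text
time_s: 16.7
position: [0.6045, -0.01, 0.0719]
tcp_rot: [[-0.332, 0.943, 0.003], [0.943, 0.332, -0.006], [-0.007, 0.001, -1.0]]
force: [1.2, -12.3, -3.3]
opening: 0.366
grasp_force: 30.0
```

The push force rose to 12 N with no further motion, so the key is home. I relieve the push, release and rise.

```bash
python3 -m handwheel '[[0.001,-0.003,0,0,0,0],[0.001,-0.003,0,0,0,0],[0.001,-0.003,0,0,0,0],[0.001,-0.003,0,0,0,0],[0.001,-0.003,0,0,0,0],[0.001,-0.003,0,0,0,0],[0.001,-0.003,0,0,0,0],[0.001,-0.003,0,0,0,0]]'
python3 -m handwheel '[[0,0,0,0,0,0],[0,0,0,0,0,0],[0,0,0,0,0,0],[0,0,0,0,0,0],[0,0,0,0,0,0],[0,0,0,0,0,0],[0,0,0,0,0,0],[0,0,0,0,0,0]]' 0.9
python3 -m handwheel '[[0,0,0.02,0,0,0],[0,0,0.05,0,0,0],[0,0,0.08,0,0,0],[0,0,0.11,0,0,0],[0,0,0.14,0,0,0],[0,0,0.165,0,0,0],[0,0,0.18,0,0,0],[0,0,0.18,0,0,0]]'
python3 - <<'E'
from h import *
np.set_printoptions(precision=4,suppress=True)
m=np.array([.5896,.0325]); v=np.array([-.33,.944])
im,D=cams.capture("wrist"); np.savez("/tmp/w6",im=im,D=D); P=pose("wrist"); s=bot.read_state(); print(s["position"],s["time_s"])
for q in ["key_handle","key_shoulder","switch_mouth"]:
    for r in models.tip_of(q,"wrist")[:2]:
        p=r["position"]; x=onplane(P,p,.058); print(q,round(r["conf"],2),np.round(p,1),x,"along",(x[:2]-m)@v)
im2,D2=cams.capture("scene"); P=pose("scene")
a=cv2.resize(im[0:384],(512,384)); b=cv2.resize(im2[155:235,230:337],(512,384),interpolation=cv2.INTER_CUBIC)
cv2.imwrite("pics/s6.png",cv2.resize(np.vstack([a,b]),None,fx=.78,fy=.78))
P=pose("top"); imt,Dt=cams.capture("top")
for q in ["lever_pivot","lever_knob"]:
    for r in models.tip_of(q,"top")[:2]:
        p=r["position"]; print(q,round(r["conf"],2),np.round(p,1),onplane(P,p,.055 if q[6]=="p" else .132),atdepth(P,p,Dt))
E
```

```text
time_s: 17.37
position: [0.6044, -0.0101, 0.0717]
tcp_rot: [[-0.331, 0.944, 0.001], [0.944, 0.331, -0.002], [-0.003, 0.001, -1.0]]
force: [0.8, -7.3, -2.0]
opening: 0.37
grasp_force: 30.0
time_s: 18.03
position: [0.6037, -0.0089, 0.0716]
tcp_rot: [[-0.33, 0.944, -0.0], [0.944, 0.33, 0.0], [0.0, -0.0, -1.0]]
force: [-0.3, 0.9, 0.5]
opening: 0.882
grasp_force: 0.0
time_s: 18.7
position: [0.606, -0.0093, 0.2558]
tcp_rot: [[-0.33, 0.944, 0.008], [0.944, 0.33, -0.002], [-0.004, 0.007, -1.0]]
force: [0.7, -0.1, 0.3]
opening: 0.949
grasp_force: 0.0
[ 0.6047 -0.0091  0.2534] 18.75
key_shoulder 0.82 [252.7 130.5] [0.5881 0.0341 0.058 ] along 0.0019710090708486747
switch_mouth 0.9 [429.8  29. ] [0.7274 0.1915 0.058 ] along 0.10460468794116044
switch_mouth 0.66 [ 65.6 119.1] [ 0.3877 -0.0232  0.058 ] along 0.014077010347025912
lever_pivot 0.64 [120.7 194.1] [0.5698 0.3567 0.055 ] [0.5693 0.3548 0.0613]
lever_pivot 0.49 [109.4 208.9] [0.5247 0.3892 0.055 ] [0.5204 0.3553 0.1584]
lever_knob 0.64 [109.6 209.5] [0.5198 0.3633 0.132 ] [0.5188 0.3549 0.1576]
```

View pics/s6.png

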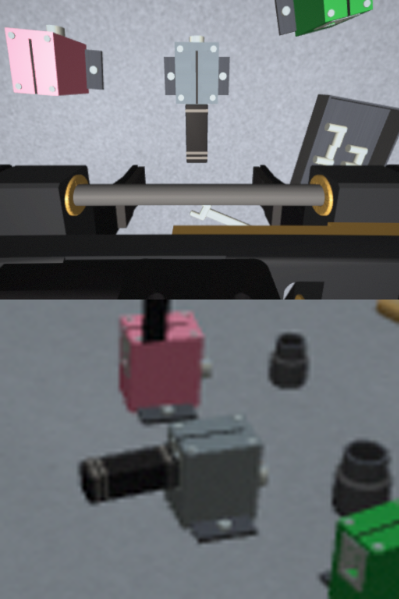

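The key handle sits flush against the grey switch: (197,105) in the upper view, (170,460) in the lower. Next is the lever, with a near look first.

```bash
python3 -m handwheel '[[-0.002,0.03,0,0,0,0],[-0.006,0.07,0,0,0,0],[-0.01,0.11,0,0,0,0],[-0.014,0.15,0,0,0,0],[-0.018,0.19,0,0,0,0],[-0.022,0.23,0,0,0,0],[-0.025,0.26,0,0,0,0],[-0.025,0.28,0,0,0,0]]' -1
python3 -m handwheel '[[0,0,0,0,0,0],[0,0,0,0,0,0],[0,0,0,0,0,0],[0,0,0,0,0,0],[0,0,0,0,0,0],[0,0,0,0,0,0],[0,0,0,0,0,0],[0,0,0,0,0,0]]'
python3 - <<'E'
from h import *
np.set_printoptions(precision=4,suppress=True)
im,D=cams.capture("wrist"); np.savez("/tmp/w7",im=im,D=D); P=pose("wrist"); s=bot.read_state(); print(s["position"],s["time_s"],s["opening"],s["joint_positions"])
cv2.imwrite("pics/w7.png",im)
for q in ["lever_pivot","lever_knob"]:
    for r in models.tip_of(q,"wrist")[:2]:
        p=r["position"]; print(q,round(r["conf"],2),np.round(p,1),onplane(P,p,.055 if q[6]=="p" else .142),atdepth(P,p,D))
E
```

```text
time_s: 19.77
position: [0.5773, 0.2745, 0.2507]
tcp_rot: [[-0.332, 0.943, -0.002], [0.943, 0.332, 0.001], [0.001, -0.001, -1.0]]
force: [-0.0, -0.6, 0.2]
opening: 0.423
grasp_force: 0.0
time_s: 20.43
position: [0.579, 0.2704, 0.2516]
tcp_rot: [[-0.329, 0.944, 0.0], [0.944, 0.329, 0.0], [0.0, 0.0, -1.0]]
force: [0.1, -0.1, -0.4]
opening: 0.001
grasp_force: 0.0
[0.5789 0.2706 0.2516] 20.4833 0.004353600281651184 [15.0477 31.0819 79.7048 -0.0008 69.2088 -4.1652]
lever_pivot 0.63 [271.4  92.3] [0.5673 0.3597 0.055 ] [0.5667 0.3583 0.0741]
lever_knob 0.77 [220.9  69.9] [0.5204 0.3562 0.142 ] [0.523  0.3547 0.1603]
```

View pics/w7.png

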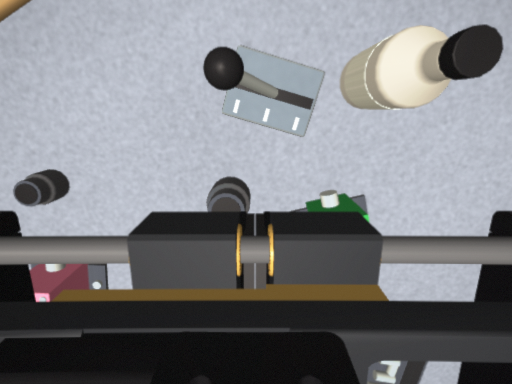

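The knob is at (223,68) and the box is centred at (273,91), axis-aligned with the world to about 1°. The pivot is near (0.569,0.358), leaving the knob at about (0.522,0.357,0.142). I turn to yaw 180° and go to the -x side of the knob.

```bash
python3 -m handwheel '[[-0.01,0.005,0,0,0,0.03],[-0.025,0.012,0,0,0,0.08],[-0.04,0.02,0,0,0,0.13],[-0.055,0.03,0,0,0,0.18],[-0.07,0.04,0,0,0,0.23],[-0.085,0.05,0,0,0,0.28],[-0.1,0.06,0,0,0,0.33],[-0.114,0.07,0,0,0,0.38]]' -1
python3 -m handwheel '[[0,0.005,0,0,0,0.05],[0,0.01,0,0,0,0.1],[0,0.0165,0,0,0,0.15],[0,0.0165,0,0,0,0.2],[0,0.0165,0,0,0,0.238],[0,0.0165,-0.02,0,0,0.238],[0,0.0165,-0.045,0,0,0.238],[0,0.0165,-0.06,0,0,0.238]]'
python3 -m handwheel '[[0,0,-0.018,0,0,0],[0,0,-0.03,0,0,0],[0,0,-0.036,0,0,0],[0,0,-0.036,0,0,0],[0,0,-0.036,0,0,0],[0,0,-0.036,0,0,0],[0,0,-0.036,0,0,0],[0,0,-0.036,0,0,0]]'
```

```text
time_s: 21.25
position: [0.4638, 0.3415, 0.2517]
tcp_rot: [[-0.892, 0.453, -0.0], [0.453, 0.892, 0.0], [0.0, 0.0, -1.0]]
force: [0.3, -0.1, 0.9]
opening: 0.005
grasp_force: 0.0
time_s: 21.92
position: [0.4641, 0.3573, 0.1901]
tcp_rot: [[-1.0, -0.001, -0.001], [-0.001, 1.0, -0.001], [0.001, -0.001, -1.0]]
force: [-0.4, -0.2, -0.3]
opening: 0.005
grasp_force: 0.0
time_s: 22.58
position: [0.4653, 0.3578, 0.1565]
tcp_rot: [[-1.0, -0.001, 0.002], [-0.001, 1.0, 0.001], [-0.002, 0.001, -1.0]]
force: [-0.2, -0.4, -0.3]
opening: 0.002
grasp_force: 0.0
```

Next a slow push of +77 mm to x ≈ 0.542.

```bash
python3 -m handwheel '[[0.007,0,0,0,0,0],[0.014,0,0,0,0,0],[0.021,0,0,0,0,0],[0.028,0,0,0,0,0],[0.035,0,0,0,0,0],[0.042,0,0,0,0,0],[0.047,0,0,0,0,0],[0.05,0,0,0,0,0]]'
python3 -m handwheel '[[0.005,0,0,0,0,0],[0.01,0,0,0,0,0],[0.015,0,0,0,0,0],[0.019,0,0,0,0,0],[0.023,0,0,0,0,0],[0.025,0,0,0,0,0],[0.025,0,0,0,0,0],[0.025,0,0,0,0,0]]'
python3 - <<'E'
from h import *
np.set_printoptions(precision=4,suppress=True)
for n in ("scene","top"):
    P=pose(n); im,D=cams.capture(n); np.savez(f"/tmp/{n}8",im=im,D=D)
    for q in ["lever_pivot","lever_knob"]:
        for r in models.tip_of(q,n)[:2]:
            p=r["position"]; print(n,q,round(r["conf"],2),np.round(p,1),onplane(P,p,.055 if q[6]=="p" else .155),atdepth(P,p,D))
E
```

```text
time_s: 23.25
position: [0.5154, 0.3577, 0.1555]
tcp_rot: [[-1.0, -0.001, -0.0], [-0.001, 1.0, 0.0], [0.0, 0.0, -1.0]]
force: [-2.9, 0.8, 2.1]
opening: 0.006
grasp_force: 1.5
time_s: 23.92
position: [0.5405, 0.3572, 0.1554]
tcp_rot: [[-1.0, -0.001, 0.001], [-0.001, 1.0, -0.0], [-0.001, -0.0, -1.0]]
force: [0.0, -0.7, 1.4]
opening: 0.005
grasp_force: 0.0
scene lever_pivot 0.79 [368.3 201.2] [0.5724 0.3598 0.055 ] [0.5748 0.3592 0.0566]
scene lever_knob 0.42 [374.5 179.3] [0.5848 0.3638 0.155 ] [0.5806 0.3648 0.1525]
top lever_pivot 0.67 [120.6 192.9] [0.5734 0.3571 0.055 ] [0.5583 0.3002 0.243 ]
```

```bash
python3 -m handwheel '[[-0.015,0,0,0,0,0],[-0.035,0,0,0,0,0],[-0.06,0,0,0,0,0],[-0.08,0,0.02,0,0,0],[-0.1,0,0.04,0,0,0],[-0.12,-0.02,0.06,0,0,0],[-0.13,-0.05,0.08,0,0,0],[-0.13,-0.08,0.09,0,0,0]]'
python3 - <<'E'
from h import *
np.set_printoptions(precision=4,suppress=True)
ims=[]
for n in ("scene","top"):
    P=pose(n); im,D=cams.capture(n); np.savez(f"/tmp/{n}9",im=im,D=D)
    for q in ["lever_pivot","lever_knob","key_handle","key_shoulder"]:
        for r in models.tip_of(q,n)[:2]:
            p=r["position"]; print(n,q,round(r["conf"],2),np.round(p,1),onplane(P,p,.055 if q[6]=="p" else .155 if q[0]=="l" else .058),atdepth(P,p,D))
    print("upright knob at",proj(P,[[.569,.358,.155],[.569,.358,.055]]))
    a,b=((330,140) if n=="scene" else (85,160)); ims.append(cv2.resize(im[b:b+75,a:a+75],(400,400),interpolation=cv2.INTER_CUBIC))
cv2.imwrite("pics/l9.png",np.hstack(ims))
E
```

```text
time_s: 24.88
position: [0.4075, 0.2775, 0.2475]
tcp_rot: [[-1.0, -0.005, 0.001], [-0.005, 1.0, 0.001], [-0.001, 0.001, -1.0]]
force: [0.9, -0.3, 0.4]
opening: 0.005
grasp_force: 0.0
scene lever_pivot 0.63 [366.9 201.1] [0.5722 0.3549 0.055 ] [0.5757 0.354  0.0573]
scene lever_knob 0.55 [375.4 179.8] [0.5878 0.3664 0.155 ] [0.5869 0.3666 0.1545]
scene lever_knob 0.52 [328.1 203. ] [0.7441 0.1943 0.155 ] [0.5846 0.2171 0.0461]
scene key_handle 0.71 [262.5 198.5] [ 0.5964 -0.0172  0.058 ] [ 0.6071 -0.0169  0.0653]
scene key_shoulder 0.55 [277.2 194.7] [0.567  0.0344 0.058 ] [0.5899 0.0342 0.0733]
scene key_shoulder 0.4 [372.6 177.4] [0.411  0.3985 0.058 ] [0.5883 0.3553 0.1643]
upright knob at [[372.1116 176.8061]
 [367.6568 200.6352]]
top lever_pivot 0.72 [119.8 192.8] [0.5737 0.3596 0.055 ] [0.5725 0.3551 0.0697]
top lever_knob 0.57 [105.3 193.9] [0.562  0.3696 0.155 ] [0.5608 0.3645 0.1699]
top key_handle 0.88 [242.1 184.5] [ 0.6039 -0.0089  0.058 ] [ 0.6031 -0.009   0.0657]
top key_handle 0.38 [107.  192.2] [0.5747 0.3976 0.058 ] [0.5653 0.359  0.1727]
top key_shoulder 0.92 [229.3 184.7] [0.6027 0.0296 0.058 ] [0.6014 0.0291 0.0707]
upright knob at [[109.529  191.4459]
 [120.2607 194.3649]]
```

View pics/l9.png

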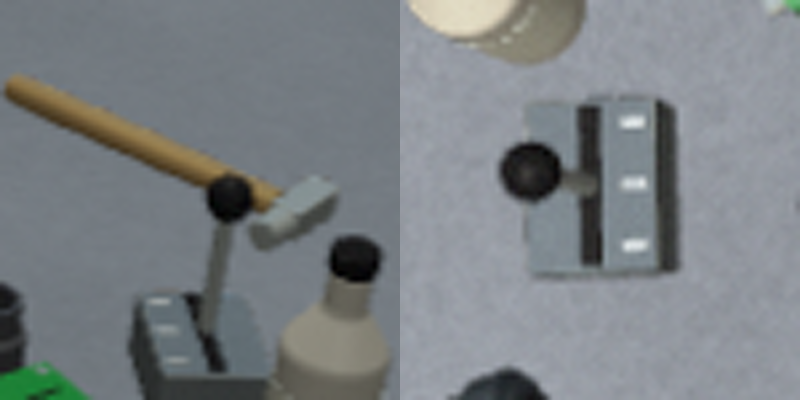

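The knob is at (109.4,191.9) in the top view and (373,177) in the scene view. Straight up would put it at (109.5,191.4) and (372,177), so the lever is upright. The key's handle is still where I released it and the arm is clear, so I hand in.

```bash
python3 -c "
from rig import bot
print(bot.hand_in())"
```

```text
the job is handed in; nothing more can be done
None
```

The job is handed in: the key is fully home in the grey interlock switch, the speed lever stands straight up, and the arm is clear; the hand-in returned no verdict, and the one rough moment was a brief 73 N fingertip knock on the bench while reaching for the handle.

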